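Check a warming plate, then key the probe into its reference well and hold it home

ROBOT

A 6-joint arm with a two-finger parallel gripper is mounted at the origin on a cart in front of the work surface, level with it; the furniture and walls round the work are solid. World frame = base frame: x ahead of the robot, y to its left, z up, the work surface at z = 0. Lengths are in m, angles in rad, forces in N, time in s.
With the tool pointing down it reaches from about 0.35 to 0.975 m from the base axis. Payload 17.4 kg.
Tool frame: the origin (TCP) lies at the very end of the fingers, on their centre line; the grasp point (between the pads) lies 19 mm behind it (grip_depth is the distance from the TCP to the grasp point, in m); x points along the fingers, y is the direction in which the jaws open and shut, and the axes are right-handed (so a half turn about x gives the same grasp; the last joint's range is limited). The gripper opens to 85 mm and grips with 20 to 120 N. Pads are 22 mm wide; open, the fingers measure 114 mm over their backs; the gripper's body (76 mm by 85 mm) begins 54 mm behind the grasp point. The pads swing forward as they close: fully open they stand 13 mm farther back than shut.
Start: joints at [1.251, 0.116, 1.442, -0, 1.584, -0.038], TCP at [0.188, 0.648, 0.231] pointing down, gripper open.
Joint ranges: [-2.83, 2.83], [-0.83, 2.19], [0.07, 2.5], [-1.14, 4.28], [0.01, 3], [-2.97, 2.97]. Speed limits (rad/s): [1.89, 1.89, 2.22, 3.14, 3.14, 3.14].

INTERFACE

Orientations are given as a rotation vector (axis times angle).
In Python, from station import * gives the robot as it stands.
- The arm moves only by the shell command python3 -m jog 'ROWS' [OPENING] [FORCE]. ROWS is JSON, a list of rows, each an object of numbers: "dx", "dy", "dz": the shift along the world's x, y, z in m; "ax", "ay", "az": the turn, a rotation vector about the world's x, y, z in rad. A call has 1 to 20 rows; each row is the pose to reach, as a shift and turn from the pose measured when the call began; what a row does not reach only later rows make up. A row lasts 1/8 s, in which the tool goes at most 62.5 mm and 10.7 degrees, less where a joint would pass 70% of its speed; a pose out of reach is approached as far as the arm can. A call with a gripper value outside its range is refused whole. OPENING is the opening, from -1 (shut) to 1 (fully open), set as the call begins (- or left out, the last holds). The fingers move at their own pace and stop on an object; FORCE is the grip in N (left out, the last holds). Time passes only in rows, so rows that repeat a pose let the fingers close. It gives the time, the measured TCP pose, the force and the opening at its end, in the units of the state.
- read_state(): the state, without advancing time (a new reading comes with each control period).
- snapshot(name): name is "scene" or "top" or "wrist"; returns (picture, depth): 480x640x3 uint8, red, green, blue; 480x640 float32, m along the optical axis (not along the pixel's ray), 0 where there is no reading.
- camera_params(name): a dict with "mtx" (3x3 intrinsics, pixels), "world_to_cam" (4x4, takes a point from world to camera coordinates); the wrist camera has in their place "tool_from_camera" (4x4, takes a point from camera to tool coordinates, whose origin is the TCP and whose axes are the tool frame's). Camera axes: x right, y down, z forward; pixel columns grow to the right and rows downward; lengths in m; the calibration is good to about 2 mm. The wrist camera is an equidistant fisheye: a pixel r from the principal point sees the ray r / f radians off the axis. A picture is of the moment at which its call begins: read the wrist's pose just before it. camera_params takes no time and is no camera call.
- job_done(): hands the job in, once; it reports no verdict.
Trained networks look in the newest picture that a camera, given by its name, has taken for a name from the list of things; names that differ only in an ending like _2 or _b are one class to them, and where a whole thing is asked for, a point or a joint stands for the part that bears it (a point fixed in the world has none). Each returns a list of dicts, best first, with "p" (0 to 1); they miss things now and then, are a little off and sometimes report something else, mostly with a low value. They report only what shows in the picture. A call takes as long as a camera call.
- look_for(camera, thing): "pixel" ([row, column] in pixels, amid what is visible of it).
The state is a dict: "t": time; "q": joint angles; "joint_vel": joint speeds; "tau": joint torques, N m; "position": TCP position; "tcp_rot": TCP orientation; "ft_force": force on the tool from outside, world axes, zero at the start; "torque": the same for the moment, N m; "opening": finger opening in m.
Only numpy, scipy, OpenCV 4.12 (cv2) and the standard library are available. Lean on these libraries where they do the work, as an engineer would, in place of code of your own. Each camera call takes 0.05 s, during which the arm holds its last target. There are 200 camera calls.

TASK

Take the thermometer probe from its rest by the knurled collar and touch its sprung tip lightly inside each of the three engraved rings of the slide-warming plate, in order from the left ring over the middle one to the right one. Then put the probe into the reference well, turn the collar until the keyway hidden inside it drops over the well's pin (as the probe stood in its rest, that is less than a quarter turn away, clockwise from above), and push it fully home against the spring of the tip without forcing it. Finish still gripping it and holding it pushed home for the closing reading, and leave the other things on the bench where they stand.

Things in the scene. Friction and masses are not known exactly. Their poses are not given: they have to be found in the camera images.
- probe_grip (a point): Centre of the knurled steel collar of the upright cordless probe, on its axis (z up). The collar is a knurled cylinder, 40 mm diameter, 44 mm high, from 32 mm below this point (rim of its hollow skirt) to 12 mm above; the black head on it, 33 mm diameter, ends 29 mm above. A 7 mm stem hangs below; the tip ends 99 mm below this point. Grip the collar here; the whole weighs about 0.2 kg.
- probe: The probe's head and stem; origin on its axis level with the collar's rim, 32 mm below probe_grip. They turn freely in the collar, so their x and y tell nothing of the keyway, an 11 mm wide slot hidden in the skirt (25.6 mm inside diameter, 24 mm deep), open at the rim. As the collar stands in the rest, the keyway is 0.4 to 1.35 rad anticlockwise from above of the well's pin direction.
- tip (a point): End of the probe's sprung tip, a brass ball nose of 8 mm diameter, on the probe's axis 99 mm below probe_grip when not pressed.
- probe_tip (a joint): How far the sprung tip is pressed in, m: 0 free, 0.012 bottomed. It needs 1.2 N to start and 0.6 N more for each mm.
- test_1 (a point): Centre of the left engraved ring (seen from the robot), on the flat aluminium top face of the slide-warming plate, 42 mm above the bench; ring 25 mm in diameter, a dot at its centre.
- test_2 (a point): Centre of the middle ring, at the plate's centre, same height and size.
- test_3 (a point): Centre of the right ring, same height and size.
- well_shoulder (a point): On the reference well's axis, level with its flat steel shoulder ring (48 mm diameter), 80 mm above the bench. A steel boss, 22 mm diameter with tapered top, rises 22 mm above this point; its bore, 15 mm diameter, takes the stem and ends 58 mm below this point. Home: collar rim on the shoulder, probe_grip 32 mm above this point, tip pressed in about 9 mm (7 N), which lifts the probe if let go.
- pin_top (a point): Top of the well's one pin, a 5 mm round pin that sticks out of the boss sideways, toward the well's -x (roughly to the robot), to 17 mm from the axis; this point is 14 mm from the axis and 12 mm above the shoulder. Not lined up, the collar's rim stops on it, 12 mm above the shoulder; lined up within about 0.15 rad either way, the keyway drops over it.
- ref_well: The reference well, a fixed grey box, 78 x 78 mm; origin under its centre on the bench, 80 mm below well_shoulder, same axes.
- warm_plate: The slide-warming plate, a fixed white box with an aluminium top, 42 mm high; origin under its centre on the bench, x along its 130 mm side away from the robot, y along its 180 mm side to the left.
- probe_rest: The probe's rest, fixed: a round foot of 72 mm diameter and a post with a flange (41 mm diameter, top 85 mm above the bench) that carries the collar's rim; a stub of 20 mm diameter, 10 mm high, stands inside the skirt: lift straight up, by 90 mm or more to clear the tip. Origin under its centre. Rest and well may be on either side of the plate.
- petri_dish: Closed round petri dish, 46 mm in diameter, 14 mm high, near the front edge of the bench, a bystander. Origin under its centre.
- marker: Marker pen lying on the bench near the front edge, 135 mm long, 17 mm thick, a bystander. Origin under its centre.
- big_bottle: Clear bottle with a blue cap, 52 x 62 x 118 mm, behind the warming plate, a bystander. Origin under its centre.

How it is judged:
On the way, in this order (a step that is already met when the one before it is completed fails the run):
1. probe tip pressed on the plate inside the left ring (horizontal distance between tip and test_1 below 0.008 m and value of joint probe_tip above 0.001 m and contact force between probe and warm_plate above 0.4 N), for 0.2 s.
2. probe tip pressed on the plate inside the middle ring (horizontal distance between tip and test_2 below 0.008 m and value of joint probe_tip above 0.001 m and contact force between probe and warm_plate above 0.4 N), for 0.2 s.
3. probe tip pressed on the plate inside the right ring (horizontal distance between tip and test_3 below 0.008 m and value of joint probe_tip above 0.001 m and contact force between probe and warm_plate above 0.4 N), for 0.2 s.
4. the collar has dropped over the pin to the shoulder of the well (z of probe_grip in the frame of ref_well below 0.115 m and horizontal distance between probe_grip and well_shoulder below 0.004 m and angle between probe_grip's own z axis and vertical below 0.1 rad), for 0.2 s.
At the end, for the whole second after the job is handed in: The probe stands upright in the well, on its axis within 4 mm, its collar keyed over the pin and within 3 mm of the shoulder, the sprung tip pressed in more than 5 mm, and the fingers still grip the collar and keep it there, at rest (all of step 4 and value of joint probe_tip above 0.005 m and contact force between the fingers and probe above 1 N and linear speed of probe below 0.02 m/s); the arm keeps its last pose, push and grip.
It fails at once if the probe was pressed on the plate with more than 40 N (contact force between probe and warm_plate above 40 N).
It fails at once if the probe was forced against the well with more than 80 N (contact force between probe and ref_well above 80 N).
It fails at once if the petri dish was moved by more than 3 cm (distance of petri_dish from where it was at the start of the episode above 0.03 m).
It fails at once if the marker pen was moved by more than 3 cm (distance of marker from where it was at the start of the episode above 0.03 m).
It fails at once if the bottle with the blue cap was moved by more than 3 cm (distance of big_bottle from where it was at the start of the episode above 0.03 m).
It also fails if it takes over 54 s, if anything falls off the work surface, if the arm or the gripper's body presses on something with over 40 N, if the wrist force passes 120 N, or if a joint passes its speed limit or range.

## Working session

There is one attempt and no reset: what is moved stays moved. The work goes in short steps, Python scripts to look and compute and a shell command to move; the robot and the scene stay as the last step left them, time stands still between calls to the robot, and variables do not carry over. Pictures are saved under pics/ and viewed, about 8 in all and at most 12, crops included, and the job is handed in when it is done.

```bash
mkdir -p pics; ls
cat > h.py <<'E'
from station import *
import numpy as np, cv2
from scipy.spatial.transform import Rotation as R
def back(name,px,depth=None,z=None):
    c=camera_params(name);K=np.array(c["mtx"]);T=np.linalg.inv(np.array(c["world_to_cam"]))
    d=np.linalg.inv(K)@[px[1],px[0],1]
    o=T[:3,3];w=T[:3,:3]@d
    s=depth if z is None else (z-o[2])/w[2]
    return o+s*w
def save(n,im): cv2.imwrite(f"pics/{n}.png",im[:,:,::-1])
E
python3 - <<'E'
from h import *
s=read_state();print(s["t"],s["position"],s["tcp_rot"],s["opening"],s["ft_force"])
for n in("scene","top"):
    im,d=snapshot(n);save(n+"0",im)
    c=camera_params(n);print(n,np.round(np.linalg.inv(c["world_to_cam"])[:3],3).tolist(),np.round(c["mtx"],1).tolist())
    for t in("probe_grip","warm_plate","test_1","ref_well","well_shoulder","pin_top","probe_rest","petri_dish","marker","big_bottle"):
        for r in look_for(n,t)[:3]:
            p=r["pixel"];dd=d[int(p[0]),int(p[1])]
            print(n,t,round(r["p"],2),np.round(p),np.round(back(n,p,dd),3))
E
```

```text
pics
0.0 [0.18763619 0.6481965  0.23056507] [ 0.22027084  1.55966579 -0.22207119] 0.08531159824018424 [0.66682939 0.36603149 0.42605384]
scene [[-0.618, -0.598, 0.51, 0.103], [-0.786, 0.46, -0.412, 0.273], [0.012, -0.656, -0.755, 0.769]] [[476.8, 0.0, 308.3], [0.0, 476.8, 238.6], [0.0, 0.0, 1.0]]
scene probe_grip 0.96 [307. 209.] [0.519 0.137 0.131]
scene warm_plate 0.81 [290. 316.] [ 0.486 -0.057  0.043]
scene test_1 0.89 [291. 316.] [ 0.488 -0.057  0.04 ]
scene ref_well 0.76 [218. 381.] [ 0.528 -0.257  0.074]
scene ref_well 0.43 [288. 316.] [ 0.492 -0.06   0.04 ]
scene well_shoulder 0.7 [218. 382.] [ 0.525 -0.255  0.076]
scene well_shoulder 0.58 [289. 316.] [ 0.491 -0.06   0.04 ]
scene pin_top 0.72 [222. 385.] [ 0.514 -0.255  0.076]
scene probe_rest 0.97 [339. 217.] [0.522 0.136 0.024]
scene probe_rest 0.62 [362. 319.] [0.382 0.019 0.016]
scene probe_rest 0.16 [305. 209.] [0.52  0.135 0.134]
scene petri_dish 0.56 [361. 318.] [0.386 0.02  0.014]
scene petri_dish 0.34 [291. 318.] [ 0.484 -0.059  0.041]
scene marker 0.6 [301. 405.] [ 0.379 -0.185  0.017]
scene marker 0.34 [219. 382.] [ 0.522 -0.252  0.078]
scene big_bottle 0.76 [236. 200.] [0.681 0.064 0.104]
scene big_bottle 0.17 [220. 384.] [ 0.517 -0.255  0.077]
top [[-0.018, -0.982, 0.189, 0.349], [-0.999, 0.023, 0.023, -0.086], [-0.027, -0.189, -0.982, 1.118]] [[596.8, 0.0, 325.6], [0.0, 596.8, 234.9], [0.0, 0.0, 1.0]]
top probe_grip 0.63 [244. 213.] [0.526 0.124 0.145]
top warm_plate 0.93 [269. 329.] [ 0.493 -0.067  0.043]
top test_1 0.68 [269. 333.] [ 0.494 -0.074  0.042]
top ref_well 0.85 [238. 447.] [ 0.537 -0.274  0.09 ]
top well_shoulder 0.88 [237. 445.] [ 0.54  -0.272  0.087]
top well_shoulder 0.29 [154. 259.] [0.689 0.052 0.12 ]
top petri_dish 0.76 [331. 284.] [0.384 0.018 0.013]
top marker 0.6 [335. 395.] [ 0.373 -0.184  0.011]
top marker 0.17 [332. 283.] [0.383 0.02  0.014]
top big_bottle 0.72 [154. 261.] [0.687 0.047 0.122]
```

Run:
```python
import cv2
a=cv2.imread("pics/top0.png")[110:370,170:500];cv2.imwrite("pics/top0c.png",cv2.resize(a,None,fx=2.3,fy=2.3,interpolation=cv2.INTER_CUBIC))
```

```text
(no output)
```

View pics/top0c.png

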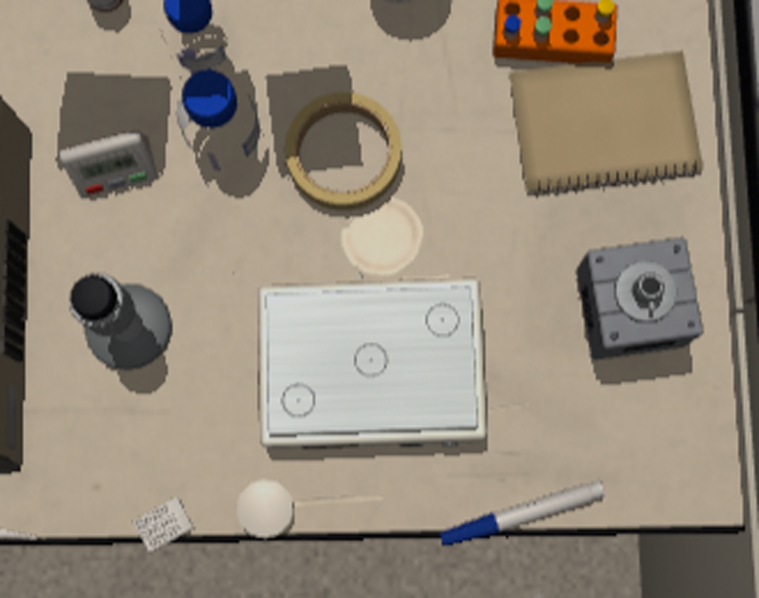

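View pics/scene0.png

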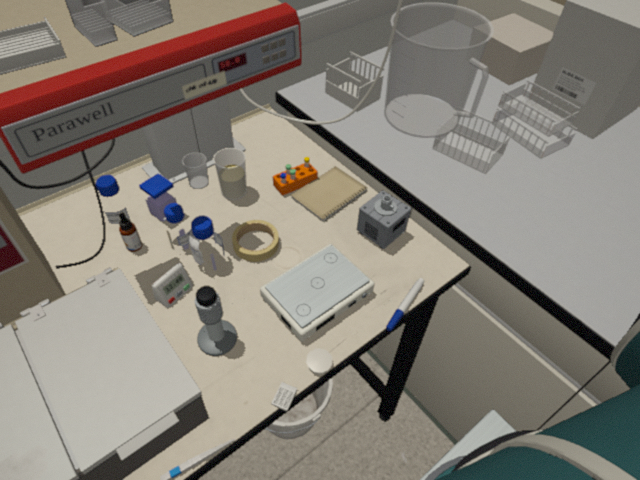

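The top view shows the probe on the left (head at crop (97,296)), the plate's rings at crop (298,400), (371,360) and (442,320), and the well at (650,288) with its pin towards the robot. The scene view agrees. Next I convert these to positions.

Run:
```python
from h import *
u=lambda x,y:(110+(y+.5)/2.3-.5,170+(x+.5)/2.3-.5)
for n,p,z in(("head",(97,296),.146),("r1",(298,400),.042),("r2",(371,360),.042),("r3",(442,320),.042),("bosstop",(650,287),.102),("pin",(650,310),.092),("wTL",(583,253),.08),("wTR",(685,239),.08),("wBR",(701,334),.08),("wBL",(592,348),.08)):
    print(n,np.round(back("top",u(*p),z=z),4))
print("scene head",back("scene",(296,206),z=.146),"foot",back("scene",(340,217),z=.01))
for cam in("top","scene"):
    im,d=snapshot(cam);c=camera_params(cam);K=c["mtx"];T=np.linalg.inv(c["world_to_cam"])
    v,w=np.mgrid[:480,:640];P=np.stack([(w-K[0][2])/K[0][0]*d,(v-K[1][2])/K[1][1]*d,d],-1)@T[:3,:3].T+T[:3,3]
    P=P[d>0]
    for nm,(x,y),z0,z1,r in(("head",(.52,.13),.141,.152,.05),("shoulder",(.53,-.26),.074,.086,.07),("boss",(.53,-.26),.095,.108,.03)):
        m=(abs(P[:,0]-x)<r)&(abs(P[:,1]-y)<r)&(P[:,2]>z0)&(P[:,2]<z1);Q=P[m]
        if m.sum()>3: print(cam,nm,m.sum(),np.round((Q[:,:2].min(0)+Q[:,:2].max(0))/2,4),np.round(Q.mean(0),4)); print(cv2.minAreaRect(Q[:,:2].astype(np.float32)))
s=read_state();print(R.from_rotvec(s["tcp_rot"]).as_matrix().round(3),np.array(camera_params("wrist")["tool_from_camera"]).round(3),camera_params("wrist")["mtx"])
```

```text
head [0.535 0.126 0.146]
r1 [ 0.4677 -0.0118  0.042 ]
r2 [ 0.4982 -0.07    0.042 ]
r3 [ 0.529 -0.127  0.042]
bosstop [ 0.5405 -0.2812  0.102 ]
pin [ 0.5247 -0.2821  0.092 ]
wTL [ 0.5725 -0.2356  0.08  ]
wTR [ 0.5816 -0.3145  0.08  ]
wBR [ 0.5073 -0.3219  0.08  ]
wBL [ 0.4984 -0.2388  0.08  ]
scene head [0.52902047 0.13308404 0.146     ] foot [0.52818512 0.13455579 0.01      ]
top head 273 [0.5365 0.13  ] [0.5359 0.1304 0.1452]
((0.5365133285522461, 0.13011395931243896), (0.030662797391414642, 0.03077361173927784), 88.06951904296875)
top shoulder 1503 [ 0.5422 -0.2818] [ 0.5412 -0.2812  0.0774]
((0.5421583652496338, -0.2818275988101959), (0.07786093652248383, 0.07801197469234467), 6.366661548614502)
top boss 68 [ 0.5423 -0.2806] [ 0.5417 -0.28    0.1005]
((0.5421673059463501, -0.2817685008049011), (0.019788533449172974, 0.0190963726490736), 33.772274017333984)
scene head 268 [0.5351 0.1309] [0.5342 0.1314 0.145 ]
((0.5352637767791748, 0.13062897324562073), (0.02987023815512657, 0.029969898983836174), 56.23454284667969)
scene shoulder 881 [ 0.5416 -0.282 ] [ 0.539  -0.2781  0.0773]
((0.5420884490013123, -0.2817399501800537), (0.07835592329502106, 0.07888970524072647), 7.219240188598633)
scene boss 59 [ 0.5414 -0.2803] [ 0.5406 -0.2789  0.0995]
((0.5416034460067749, -0.2800427973270416), (0.01877629943192005, 0.020672496408224106), 86.09255981445312)
[[ 0.     0.278  0.961]
 [ 0.     0.961 -0.278]
 [-1.     0.     0.   ]] [[-0.001 -0.303  0.953 -0.143]
 [ 1.    -0.001  0.     0.   ]
 [ 0.001  0.953  0.303 -0.079]
 [ 0.     0.     0.     1.   ]] [[371.64829954   0.         321.34039895]
 [  0.         371.64829954 239.52654555]
 [  0.           0.           1.        ]]
```

Run:
```python
from h import *
for cam in("top","scene"):
    im,d=snapshot(cam);c=camera_params(cam);K=c["mtx"];T=np.linalg.inv(c["world_to_cam"])
    v,w=np.mgrid[:480,:640];P=(np.stack([(w-K[0][2])/K[0][0]*d,(v-K[1][2])/K[1][1]*d,d],-1)@T[:3,:3].T+T[:3,3])[d>0]
    for x in np.arange(.1,.9,.1):
        print(cam,round(x,1),[ (round(float(np.percentile(P[m,2],99)),2) if (m:=(abs(P[:,0]-x-.05)<.05)&(abs(P[:,1]-y-.05)<.05)).sum()>5 else None) for y in np.arange(-.4,.8,.1)])
```

```text
top 0.1 [0.04, -0.85, 0.0, 0.01, 0.01, 0.0, -0.85, -0.85, -0.85, -0.85, -0.85, -0.85, -0.85]
top 0.2 [0.04, -0.85, -0.85, -0.85, -0.85, -0.85, -0.85, -0.85, -0.85, -0.85, -0.85, -0.85, -0.85]
top 0.3 [0.04, 0.02, 0.02, 0.01, 0.02, 0.01, 0.01, 0.11, 0.11, 0.0, -0.85, -0.85, -0.85]
top 0.4 [0.04, 0.01, 0.05, 0.05, 0.04, 0.01, 0.12, 0.12, 0.12, 0.0, None, None, None]
top 0.5 [0.08, 0.1, 0.05, 0.05, 0.04, 0.15, 0.12, 0.12, 0.12, 0.12, None, None, None]
top 0.6 [0.04, 0.01, 0.01, 0.03, 0.12, 0.06, 0.12, 0.12, 0.12, 0.12, None, None, None]
top 0.7 [0.15, 0.05, 0.43, 0.43, 0.43, 0.43, 0.43, 0.42, 0.3, 0.14, None, None, None]
top 0.8 [0.1, 0.01, 0.1, 0.1, 0.04, 0.1, 0.04, 0.39, None, None, None, None, None]
scene 0.1 [0.04, None, 0.0, 0.21, 0.59, 0.6, 0.6, None, None, None, None, None, None]
scene 0.2 [0.04, -0.85, -0.85, None, None, None, None, None, None, None, None, None, None]
scene 0.3 [0.04, 0.02, 0.02, 0.01, 0.02, 0.01, 0.11, 0.11, None, None, None, None, None]
scene 0.4 [0.04, 0.0, 0.04, 0.04, 0.04, 0.0, 0.12, 0.12, 0.12, None, None, None, None]
scene 0.5 [0.08, 0.1, 0.04, 0.04, 0.04, 0.15, 0.12, 0.12, 0.12, None, None, None, None]
scene 0.6 [0.04, 0.01, 0.01, 0.03, 0.12, 0.06, 0.12, 0.12, 0.12, None, None, None, None]
scene 0.7 [0.16, 0.05, 0.43, 0.43, 0.48, 0.46, 0.43, 0.29, 0.11, None, None, None, None]
scene 0.8 [0.1, 0.03, 0.43, 0.46, 0.49, 0.48, 0.45, 0.25, None, None, None, None, None]
```

```bash
python3 -m jog '[{"dz":0.03},{"dx":0.04,"dy":-0.05,"dz":0.03,"az":-0.18},{"dx":0.08,"dy":-0.10,"dz":0.03,"az":-0.36},{"dx":0.12,"dy":-0.15,"dz":0.03,"az":-0.54},{"dx":0.16,"dy":-0.20,"dz":0.03,"az":-0.72},{"dx":0.20,"dy":-0.25,"dz":0.03,"az":-0.9},{"dx":0.24,"dy":-0.30,"dz":0.03,"az":-1.08},{"dx":0.28,"dy":-0.35,"dz":0.03,"az":-1.25},{"dx":0.32,"dy":-0.40,"dz":0.03,"az":-1.289},{"dx":0.348,"dy":-0.45,"dz":0.03,"az":-1.289},{"dx":0.348,"dy":-0.49,"dz":0.03,"az":-1.289},{"dx":0.348,"dy":-0.518,"dz":0.03,"az":-1.289},{"dx":0.348,"dy":-0.518,"dz":0.03,"az":-1.289},{"dx":0.348,"dy":-0.518,"dz":0.03,"az":-1.289}]' 0.45 60
python3 - <<'E'
from h import *
s=read_state();M=R.from_rotvec(s["tcp_rot"]).as_matrix();print(s["t"],s["position"],M.round(3).tolist(),s["opening"])
im,d=snapshot("wrist");save("w1",im)
print(look_for("wrist","probe_grip"))
c=camera_params("wrist");K=np.array(c["mtx"]);T=np.array(c["tool_from_camera"])
# equidistant: cloud
v,w=np.mgrid[:480,:640];a=(w-K[0,2])/K[0,0];b=(v-K[1,2])/K[1,1];r=np.hypot(a,b)+1e-9
k=np.tan(np.minimum(r,1.3))/r
P=np.stack([a*k*d,b*k*d,d],-1)@T[:3,:3].T+T[:3,3];P=P@M.T+s["position"];P=P[(d>0)&(r<1.3)]
for z0,z1 in((.141,.15),(.10,.128)):
    m=(abs(P[:,0]-.536)<.03)&(abs(P[:,1]-.13)<.03)&(P[:,2]>z0)&(P[:,2]<z1);Q=P[m]
    print(m.sum(), Q.min(0),Q.max(0),cv2.minAreaRect(Q[:,:2].astype(np.float32)) if m.sum()>5 else "")
m=(P[:,2]>.03)&(P[:,2]<.2)&(abs(P[:,0]-.536)<.06)&(P[:,1]>.15)&(P[:,1]<.25);print("box y min",np.percentile(P[m,1],[1,5,50]) if m.any() else None)
m=(P[:,2]>.03)&(P[:,2]<.2)&(P[:,0]>.56)&(P[:,0]<.66)&(abs(P[:,1]-.13)<.03);print("timer x min",np.percentile(P[m,0],[1,5,50]) if m.any() else None)
E
```

```text
1.3 [0.1877388  0.64836638 0.23128307] [[0.0, 0.278, 0.961], [-0.0, 0.961, -0.278], [-1.0, -0.0, 0.0]] 0.08558525791206698
[]invalid input at $[0]: expected keys dx, dy, dz, ax, ay, az
Traceback (most recent call last):
ValueError: zero-size array to reduction operation minimum which has no identity
```

View pics/w1.png

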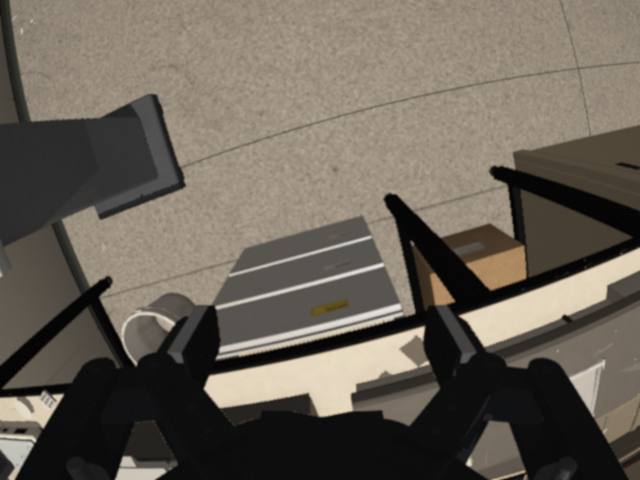

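The move was refused because every row needs all six keys, so the arm is still at its start pose. The wrist picture only shows the floor and the cart. I'll resend with full rows.

```bash
cat > wr.py <<'E'
from h import *
import sys
def wcloud(name):
    s=read_state();M=R.from_rotvec(s["tcp_rot"]).as_matrix();print(round(s["t"],2),np.round(s["position"],4),M.round(3).tolist(),s["opening"],np.round(s["ft_force"],1))
    im,d=snapshot("wrist");save(name,im)
    c=camera_params("wrist");K=np.array(c["mtx"]);T=np.array(c["tool_from_camera"])
    v,w=np.mgrid[:480,:640];a=(w-K[0,2])/K[0,0];b=(v-K[1,2])/K[1,1];r=np.hypot(a,b)+1e-9
    k=np.tan(np.minimum(r,1.3))/r
    P=np.stack([a*k*d,b*k*d,d],-1)@T[:3,:3].T+T[:3,3];P=P@M.T+s["position"]
    return im,P,(d>0)&(r<1.3)
E
python3 -m jog '[{"dx":0,"dy":0,"dz":0.03,"ax":0,"ay":0,"az":0},{"dx":0.04,"dy":-0.05,"dz":0.03,"ax":0,"ay":0,"az":-0.18},{"dx":0.08,"dy":-0.10,"dz":0.03,"ax":0,"ay":0,"az":-0.36},{"dx":0.12,"dy":-0.15,"dz":0.03,"ax":0,"ay":0,"az":-0.54},{"dx":0.16,"dy":-0.20,"dz":0.03,"ax":0,"ay":0,"az":-0.72},{"dx":0.20,"dy":-0.25,"dz":0.03,"ax":0,"ay":0,"az":-0.9},{"dx":0.24,"dy":-0.30,"dz":0.03,"ax":0,"ay":0,"az":-1.08},{"dx":0.28,"dy":-0.35,"dz":0.03,"ax":0,"ay":0,"az":-1.25},{"dx":0.32,"dy":-0.40,"dz":0.03,"ax":0,"ay":0,"az":-1.289},{"dx":0.348,"dy":-0.45,"dz":0.03,"ax":0,"ay":0,"az":-1.289},{"dx":0.348,"dy":-0.49,"dz":0.03,"ax":0,"ay":0,"az":-1.289},{"dx":0.348,"dy":-0.518,"dz":0.03,"ax":0,"ay":0,"az":-1.289},{"dx":0.348,"dy":-0.518,"dz":0.03,"ax":0,"ay":0,"az":-1.289},{"dx":0.348,"dy":-0.518,"dz":0.03,"ax":0,"ay":0,"az":-1.289}]' 0.45 60
python3 - <<'E'
from wr import *
im,P,ok=wcloud("w2");print(look_for("wrist","probe_grip")[:2]);P=P[ok]
for z0,z1 in((.141,.15),(.10,.128)):
    m=(abs(P[:,0]-.536)<.03)&(abs(P[:,1]-.13)<.03)&(P[:,2]>z0)&(P[:,2]<z1);Q=P[m]
    print(m.sum(), (Q.min(0),Q.max(0),cv2.minAreaRect(Q[:,:2].astype(np.float32))) if m.sum()>5 else "")
m=(P[:,2]>.03)&(P[:,2]<.2)&(abs(P[:,0]-.536)<.06)&(P[:,1]>.15)&(P[:,1]<.25);print("box y min",np.percentile(P[m,1],[1,5,50]) if m.any() else None)
m=(P[:,2]>.03)&(P[:,2]<.2)&(P[:,0]>.56)&(P[:,0]<.66)&(abs(P[:,1]-.13)<.03);print("timer x min",np.percentile(P[m,0],[1,5,50]) if m.any() else None)
E
```

```text
t: 3.15
position: [0.5357, 0.1308, 0.2614]
tcp_rot: [1.209, 1.209, -1.209]
ft_force: [-1.0, 0.8, -0.6]
opening: 0.0621
3.15 [0.5357 0.1308 0.2614] [[0.0, 1.0, 0.0], [0.0, 0.0, -1.0], [-1.0, 0.0, -0.0]] 0.0620616511304375 [-1.   0.8 -0.6]
[{'pixel': [221.9, 323.6], 'p': 0.55}]
1409 (array([0.51959143, 0.11657749, 0.14109418]), array([0.55135142, 0.14732264, 0.14759626]), ((0.535602331161499, 0.1321890950202942), (0.030148429796099663, 0.031872961670160294), 85.02494049072266))
403 (array([0.5155883 , 0.11704122, 0.1000801 ]), array([0.5556446 , 0.15255147, 0.12797747]), ((0.5351959466934204, 0.1354590505361557), (0.040364447981119156, 0.033805593848228455), 6.352869033813477))
box y min [0.15063817 0.21369497 0.23088753]
timer x min [0.65736701 0.65793291 0.65911607]
```

View pics/w2.png

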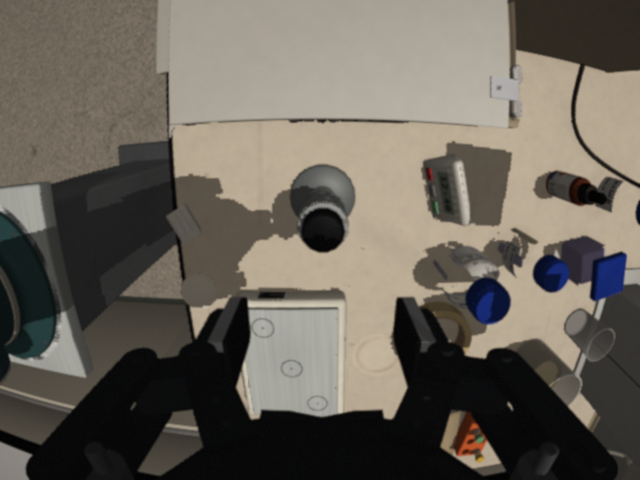

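The wrist view has the probe head at (323,229), clear of the timer and the box, and rings at (263,328), (292,369) and (317,403). The TCP is already over the probe's axis, so I descend and grip.

```bash
python3 -m jog '[{"dx":0,"dy":0,"dz":-0.05,"ax":0,"ay":0,"az":0},{"dx":0,"dy":0,"dz":-0.1,"ax":0,"ay":0,"az":0},{"dx":0,"dy":0,"dz":-0.14,"ax":0,"ay":0,"az":0},{"dx":0,"dy":0,"dz":-0.165,"ax":0,"ay":0,"az":0},{"dx":0,"dy":0,"dz":-0.165,"ax":0,"ay":0,"az":0},{"dx":0,"dy":0,"dz":-0.165,"ax":0,"ay":0,"az":0}]' && python3 -m jog '[{"dx":0,"dy":0,"dz":0,"ax":0,"ay":0,"az":0},{"dx":0,"dy":0,"dz":0,"ax":0,"ay":0,"az":0},{"dx":0,"dy":0,"dz":0,"ax":0,"ay":0,"az":0},{"dx":0,"dy":0,"dz":0,"ax":0,"ay":0,"az":0},{"dx":0,"dy":0,"dz":0,"ax":0,"ay":0,"az":0},{"dx":0,"dy":0,"dz":0,"ax":0,"ay":0,"az":0}]' -0.6 60
python3 - <<'E'
from wr import *
# rings seen from the previous wrist pose (w2)
M=np.array([[0,1,0],[0,0,-1],[-1,0,0.]]);t=np.array([.5357,.1308,.2614])
c=camera_params("wrist");K=np.array(c["mtx"]);T=np.array(c["tool_from_camera"])
for x,y in((263,328),(292,369),(317,403)):
    a=np.array([x-K[0,2],y-K[1,2]])/K[0,0];r=np.hypot(*a);dv=np.r_[a/r*np.sin(r),np.cos(r)]
    o=M@T[:3,3]+t;w=M@T[:3,:3]@dv;print((o+w*(.042-o[2])/w[2]).round(4))
E
```

```text
t: 4.0
position: [0.5361, 0.1318, 0.0976]
tcp_rot: [1.209, 1.209, -1.207]
ft_force: [-0.4, -1.4, 0.3]
opening: 0.062
t: 4.75
position: [0.5368, 0.1321, 0.0995]
tcp_rot: [1.21, 1.208, -1.205]
ft_force: [-1.4, 0.5, 7.9]
opening: 0.0375
[ 0.468  -0.0118  0.042 ]
[ 0.499  -0.0702  0.042 ]
[ 0.5288 -0.1267  0.042 ]
```

```bash
python3 -m jog '[{"dx":0,"dy":0,"dz":0.03,"ax":0,"ay":0,"az":0},{"dx":0,"dy":0,"dz":0.07,"ax":0,"ay":0,"az":0},{"dx":0,"dy":0,"dz":0.11,"ax":0,"ay":0,"az":0},{"dx":0,"dy":0,"dz":0.11,"ax":0,"ay":0,"az":0},{"dx":0,"dy":0,"dz":0.11,"ax":0,"ay":0,"az":0},{"dx":0,"dy":0,"dz":0.11,"ax":0,"ay":0,"az":0}]'
python3 - <<'E'
from wr import *
s=read_state();M=R.from_rotvec(s["tcp_rot"]).as_matrix()
im,P,ok=wcloud("w3")
p=s["position"];Q=P[ok]
for cam in("top","scene"):
    im,d=snapshot(cam);save(cam+"3",im);c=camera_params(cam);K=c["mtx"];T=np.linalg.inv(c["world_to_cam"])
    v,w=np.mgrid[:480,:640];W=(np.stack([(w-K[0][2])/K[0][0]*d,(v-K[1][2])/K[1][1]*d,d],-1)@T[:3,:3].T+T[:3,3])[d>0]
    # vertical profile of the carried probe below/around the fingers
    for z in np.arange(.09,.27,.01):
        m=(abs(W[:,2]-z-.005)<.005)&(np.hypot(W[:,0]-p[0],W[:,1]-p[1])<.035)
        if m.sum()>2: print(cam,round(z,3),m.sum(),W[m].min(0)[:2].round(3),W[m].max(0)[:2].round(3))
E
python3 - <<'E'
import cv2,numpy as np
a=cv2.imread("pics/scene3.png")[150:400,110:440];cv2.imwrite("pics/s3c.png",cv2.resize(a,None,fx=2.3,fy=2.3,interpolation=cv2.INTER_CUBIC))
E
```

```text
t: 5.5
position: [0.5364, 0.132, 0.2082]
tcp_rot: [1.209, 1.209, -1.206]
ft_force: [-0.2, 0.7, -1.9]
opening: 0.0379
5.5 [0.5364 0.132  0.2082] [[0.002, 1.0, 0.002], [0.001, 0.002, -1.0], [-1.0, 0.002, -0.001]] 0.03788135996844034 [-0.2  0.7 -1.9]
top 0.09 8 [0.535 0.117] [0.542 0.123]
scene 0.09 73 [0.526 0.122] [0.544 0.141]
scene 0.13 17 [0.532 0.127] [0.536 0.134]
scene 0.14 14 [0.532 0.128] [0.536 0.134]
scene 0.15 20 [0.532 0.128] [0.538 0.134]
scene 0.16 16 [0.532 0.128] [0.535 0.134]
scene 0.17 4 [0.531 0.131] [0.534 0.133]
scene 0.19 54 [0.515 0.116] [0.537 0.15 ]
scene 0.2 55 [0.515 0.112] [0.541 0.151]
scene 0.21 74 [0.504 0.121] [0.539 0.151]
scene 0.22 110 [0.503 0.121] [0.562 0.151]
scene 0.23 135 [0.502 0.125] [0.562 0.15 ]
scene 0.24 66 [0.509 0.138] [0.563 0.147]
scene 0.25 85 [0.503 0.131] [0.568 0.147]
scene 0.26 38 [0.504 0.137] [0.559 0.144]
```

View pics/s3c.png

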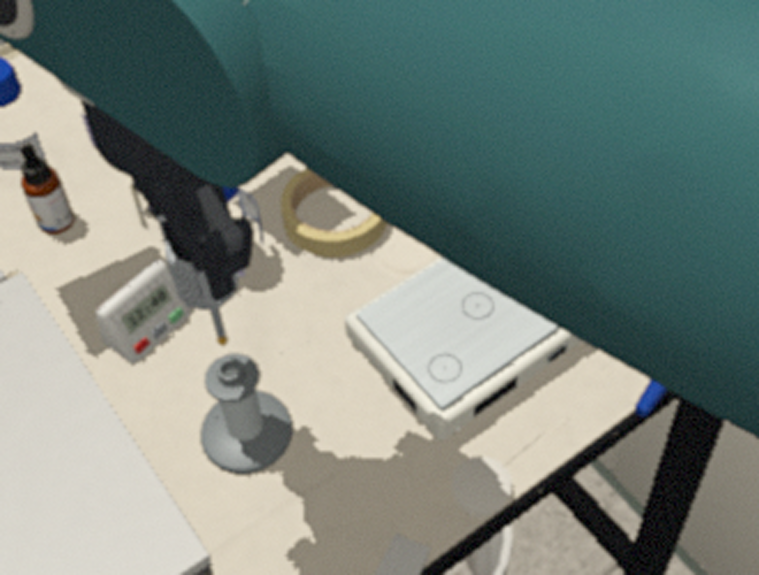

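The scene view shows the probe held upright with its tip at crop (222,342), clear of the rest. Next is ring 1.

```bash
python3 -m jog '[{"dx":-0.02,"dy":-0.045,"dz":0,"ax":0,"ay":0,"az":0},{"dx":-0.045,"dy":-0.095,"dz":-0.02,"ax":0,"ay":0,"az":0},{"dx":-0.068,"dy":-0.143,"dz":-0.05,"ax":0,"ay":0,"az":0},{"dx":-0.068,"dy":-0.143,"dz":-0.07,"ax":0,"ay":0,"az":0},{"dx":-0.068,"dy":-0.143,"dz":-0.07,"ax":0,"ay":0,"az":0},{"dx":-0.068,"dy":-0.143,"dz":-0.07,"ax":0,"ay":0,"az":0}]'
python3 - <<'E'
from h import *
im,d=snapshot("scene");save("s4",im);c=camera_params("scene")
s=read_state();print(s["position"],s["ft_force"])
W=np.array(c["world_to_cam"]);K=np.array(c["mtx"])
for q in((.468,-.0118,.042),np.array(s["position"])+[0,-.001,-.081]):
    x=K@(W@np.r_[q,1])[:3];print(x[:2]/x[2])
print("tip3",back("scene",(150+342.5/2.3-.5,110+222.5/2.3-.5),z=.131))
print(look_for("scene","tip")[:2])
a=im[200:400,200:450];cv2.imwrite("pics/s4c.png",cv2.resize(a[:,:,::-1],None,fx=3,fy=3,interpolation=cv2.INTER_CUBIC))
E
```

```text
t: 6.4
position: [0.4692, -0.0102, 0.1395]
tcp_rot: [1.209, 1.209, -1.204]
ft_force: [-0.4, -0.0, -1.4]
opening: 0.0382
[ 0.46930979 -0.0101355   0.13965436] [ 0.23759389  0.38541128 -2.16408401]
[302.9548616  310.08742896]
[302.23420451 304.65274924]
tip3 [0.53500355 0.13174522 0.131     ]
[]
```

View pics/s4c.png

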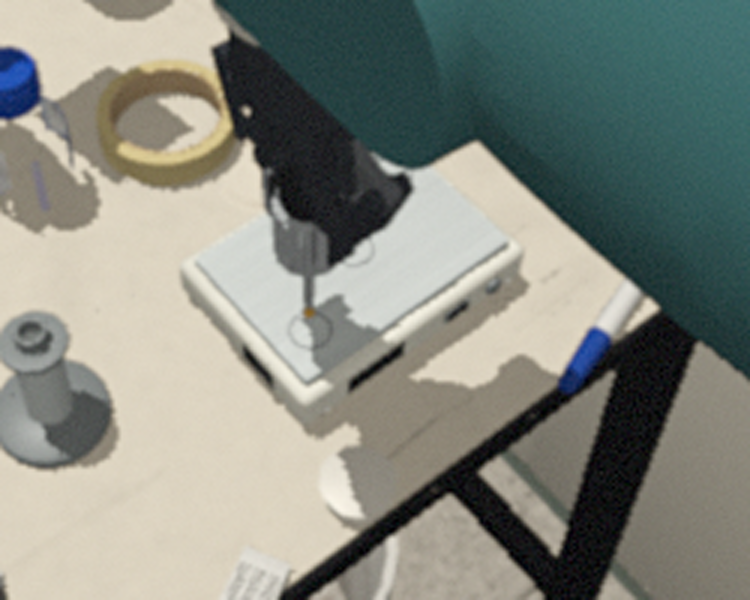

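The ball sits at crop (309,313), which is full-image (303,304), within a pixel of the prediction and above ring 1. I press here.

```bash
python3 -m jog '[{"dx":-0.001,"dy":-0.001,"dz":-0.01,"ax":0,"ay":0,"az":0},{"dx":-0.001,"dy":-0.001,"dz":-0.017,"ax":0,"ay":0,"az":0},{"dx":-0.001,"dy":-0.001,"dz":-0.022,"ax":0,"ay":0,"az":0},{"dx":-0.001,"dy":-0.001,"dz":-0.022,"ax":0,"ay":0,"az":0},{"dx":-0.001,"dy":-0.001,"dz":-0.022,"ax":0,"ay":0,"az":0},{"dx":-0.001,"dy":-0.001,"dz":-0.022,"ax":0,"ay":0,"az":0}]'
```

```text
t: 7.25
position: [0.4684, -0.0112, 0.1179]
tcp_rot: [1.209, 1.209, -1.204]
ft_force: [-1.4, 0.5, 2.3]
opening: 0.0381
```

The force rose about 4.4 N, meaning roughly 5 mm pressed, as predicted. I hold briefly, lift, and press ring 2.

```bash
python3 -m jog '[{"dx":0,"dy":0,"dz":0,"ax":0,"ay":0,"az":0},{"dx":0,"dy":0,"dz":0,"ax":0,"ay":0,"az":0},{"dx":0,"dy":0,"dz":0.015,"ax":0,"ay":0,"az":0},{"dx":0,"dy":0,"dz":0.022,"ax":0,"ay":0,"az":0},{"dx":0.015,"dy":-0.03,"dz":0.022,"ax":0,"ay":0,"az":0},{"dx":0.03,"dy":-0.058,"dz":0.022,"ax":0,"ay":0,"az":0},{"dx":0.03,"dy":-0.058,"dz":0.022,"ax":0,"ay":0,"az":0},{"dx":0.03,"dy":-0.058,"dz":0.01,"ax":0,"ay":0,"az":0},{"dx":0.03,"dy":-0.058,"dz":0.004,"ax":0,"ay":0,"az":0},{"dx":0.03,"dy":-0.058,"dz":0,"ax":0,"ay":0,"az":0},{"dx":0.03,"dy":-0.058,"dz":0,"ax":0,"ay":0,"az":0},{"dx":0.03,"dy":-0.058,"dz":0,"ax":0,"ay":0,"az":0},{"dx":0.03,"dy":-0.058,"dz":0,"ax":0,"ay":0,"az":0},{"dx":0.03,"dy":-0.058,"dz":0,"ax":0,"ay":0,"az":0}]'
```

```text
t: 9.0
position: [0.4984, -0.0692, 0.1181]
tcp_rot: [1.21, 1.208, -1.204]
ft_force: [-2.1, 0.5, 2.1]
opening: 0.0382
```

```bash
python3 -m jog '[{"dx":0,"dy":0,"dz":0,"ax":0,"ay":0,"az":0},{"dx":0,"dy":0,"dz":0,"ax":0,"ay":0,"az":0},{"dx":0,"dy":0,"dz":0.015,"ax":0,"ay":0,"az":0},{"dx":0,"dy":0,"dz":0.022,"ax":0,"ay":0,"az":0},{"dx":0.015,"dy":-0.03,"dz":0.022,"ax":0,"ay":0,"az":0},{"dx":0.03,"dy":-0.057,"dz":0.022,"ax":0,"ay":0,"az":0},{"dx":0.03,"dy":-0.057,"dz":0.022,"ax":0,"ay":0,"az":0},{"dx":0.03,"dy":-0.057,"dz":0.01,"ax":0,"ay":0,"az":0},{"dx":0.03,"dy":-0.057,"dz":0.004,"ax":0,"ay":0,"az":0},{"dx":0.03,"dy":-0.057,"dz":0,"ax":0,"ay":0,"az":0},{"dx":0.03,"dy":-0.057,"dz":0,"ax":0,"ay":0,"az":0},{"dx":0.03,"dy":-0.057,"dz":0,"ax":0,"ay":0,"az":0},{"dx":0.03,"dy":-0.057,"dz":0,"ax":0,"ay":0,"az":0},{"dx":0.03,"dy":-0.057,"dz":0,"ax":0,"ay":0,"az":0}]'
```

```text
t: 10.75
position: [0.5285, -0.1262, 0.1182]
tcp_rot: [1.21, 1.208, -1.203]
ft_force: [-1.3, 0.6, 2.7]
opening: 0.0381
```

All three rings pressed with similar force. Now lift and go above the well.

```bash
python3 -m jog '[{"dx":0,"dy":0,"dz":0,"ax":0,"ay":0,"az":0},{"dx":0,"dy":0,"dz":0,"ax":0,"ay":0,"az":0},{"dx":0,"dy":0,"dz":0.04,"ax":0,"ay":0,"az":0},{"dx":0,"dy":0,"dz":0.09,"ax":0,"ay":0,"az":0},{"dx":0.005,"dy":-0.05,"dz":0.09,"ax":0,"ay":0,"az":0},{"dx":0.01,"dy":-0.1,"dz":0.09,"ax":0,"ay":0,"az":0},{"dx":0.0135,"dy":-0.154,"dz":0.09,"ax":0,"ay":0,"az":0},{"dx":0.0135,"dy":-0.154,"dz":0.09,"ax":0,"ay":0,"az":0},{"dx":0.0135,"dy":-0.154,"dz":0.09,"ax":0,"ay":0,"az":0}]'
python3 - <<'E'
from wr import *
im,P,ok=wcloud("w5");Q=P[ok]
for z0,z1 in((.074,.0865),(.095,.108)):
    m=(abs(Q[:,0]-.542)<.06)&(abs(Q[:,1]+.28)<.06)&(Q[:,2]>z0)&(Q[:,2]<z1)
    if m.sum()>5: print(m.sum(),cv2.minAreaRect(Q[m][:,:2].astype(np.float32)))
im2,d=snapshot("scene");a=im2[130:330,270:520]
cv2.imwrite("pics/s5c.png",cv2.resize(a[:,:,::-1],None,fx=3,fy=3,interpolation=cv2.INTER_CUBIC))
c=camera_params("scene");W=np.array(c["world_to_cam"]);K=np.array(c["mtx"]);s=read_state()
for q in((.542,-.2815,.102),np.array(s["position"])+[0,-.001,-.0813]):
    x=K@(W@np.r_[q,1])[:3];x=x[:2]/x[2];print(x,(x-[270,130])*3)
E
```

```text
t: 11.88
position: [0.5419, -0.2801, 0.2077]
tcp_rot: [1.21, 1.209, -1.204]
ft_force: [-0.4, -0.0, -2.0]
opening: 0.0383
11.88 [ 0.5419 -0.2801  0.2077] [[0.004, 1.0, 0.002], [0.002, 0.002, -1.0], [-1.0, 0.004, -0.002]] 0.03828744233420391 [-0.4 -0.  -2. ]
7715 ((0.5418765544891357, -0.28146952390670776), (0.07773194462060928, 0.0781174749135971), 6.877230167388916)
372 ((0.5421115159988403, -0.2800939381122589), (0.018394550308585167, 0.02070319838821888), 84.01517486572266)
[386.84142254 198.76447469] [350.52426761 206.29342406]
[388.13546361 189.90244707] [354.40639082 179.70734122]
```

View pics/s5c.png

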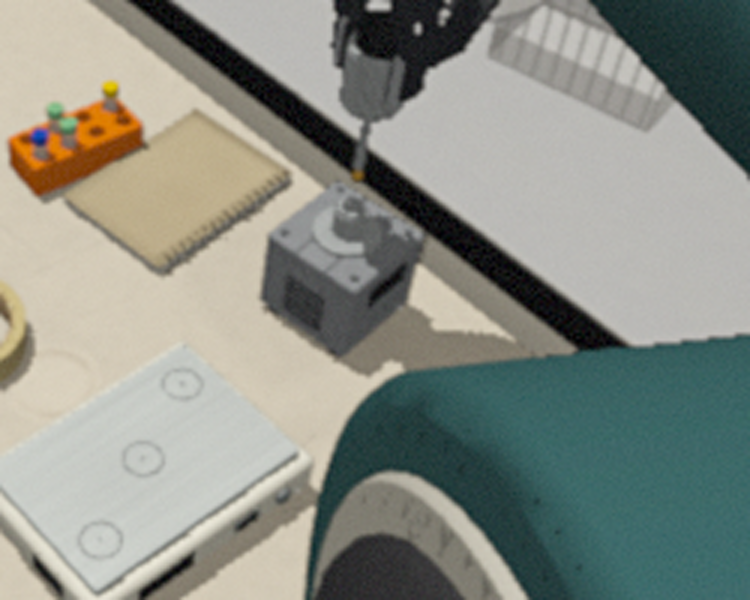

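View pics/w5.png

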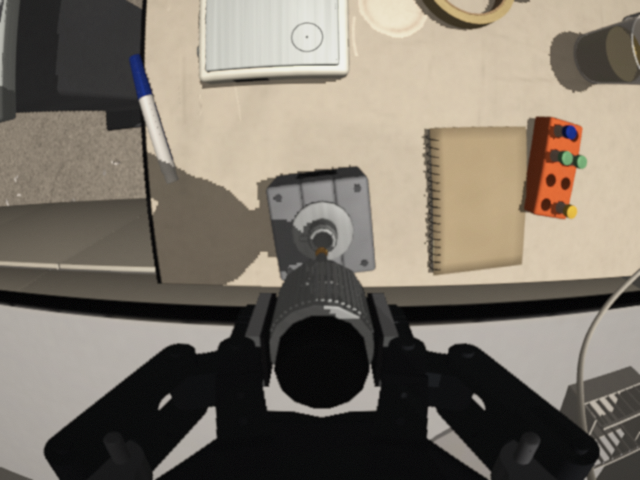

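The scene view has the ball at crop (358,175), above the boss. In the wrist view the tip is at about (321,252) and the bore at about (322,237). I check the tip against the bore by wrist rays.

Run:
```python
from wr import *
im=cv2.imread("pics/w5.png")[205:280,275:375];cv2.imwrite("pics/w5c.png",cv2.resize(im,None,fx=7,fy=7,interpolation=cv2.INTER_CUBIC))
s=read_state();M=R.from_rotvec(s["tcp_rot"]).as_matrix();t=s["position"]
c=camera_params("wrist");K=np.array(c["mtx"]);T=np.array(c["tool_from_camera"])
for n,x,y,z in(("ball",321,254,.130),("ball",322,252,.130),("bore",322,237,.102),("boss",323,236,.102)):
    a=np.array([x-K[0,2],y-K[1,2]])/K[0,0];r=np.hypot(*a);dv=np.r_[a/r*np.sin(r),np.cos(r)]
    o=M@T[:3,3]+t;w=M@T[:3,:3]@dv;print(n,(o+w*(z-o[2])/w[2]).round(4))
```

```text
ball [ 0.5411 -0.2809  0.13  ]
ball [ 0.5418 -0.2795  0.13  ]
bore [ 0.5419 -0.2783  0.102 ]
boss [ 0.5426 -0.2775  0.102 ]
```

View pics/w5c.png

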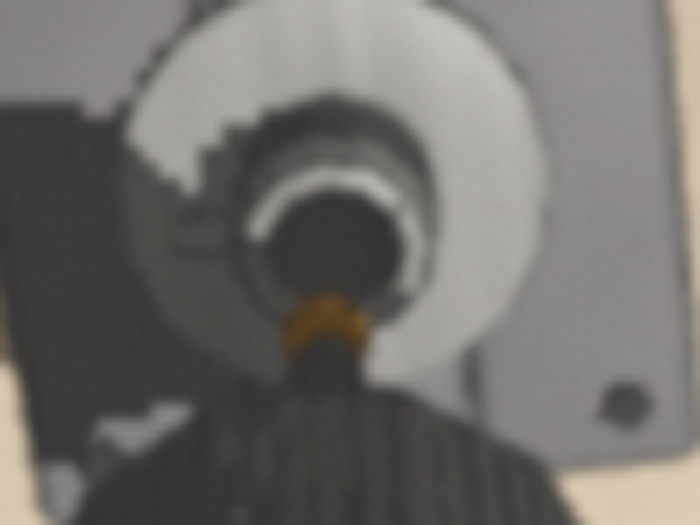

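Bore minus ball is about (+1, 0) mm. I lower into the bore and pre-turn 0.35 rad clockwise.

```bash
python3 -m jog '[{"dx":0.001,"dy":0,"dz":-0.02,"ax":0,"ay":0,"az":-0.1},{"dx":0.001,"dy":0,"dz":-0.03,"ax":0,"ay":0,"az":-0.2},{"dx":0.001,"dy":0,"dz":-0.045,"ax":0,"ay":0,"az":-0.3},{"dx":0.001,"dy":0,"dz":-0.06,"ax":0,"ay":0,"az":-0.35},{"dx":0.001,"dy":0,"dz":-0.075,"ax":0,"ay":0,"az":-0.35},{"dx":0.001,"dy":0,"dz":-0.085,"ax":0,"ay":0,"az":-0.35},{"dx":0.001,"dy":0,"dz":-0.085,"ax":0,"ay":0,"az":-0.35},{"dx":0.001,"dy":0,"dz":-0.085,"ax":0,"ay":0,"az":-0.35}]'
```

```text
t: 12.98
position: [0.5433, -0.2794, 0.1237]
tcp_rot: [1.462, 1.022, -1.455]
ft_force: [0.8, -0.6, -1.6]
opening: 0.038
```

```bash
python3 -m jog '[{"dx":-0.0004,"dy":-0.0006,"dz":-0.006,"ax":0,"ay":0,"az":0},{"dx":-0.0004,"dy":-0.0006,"dz":-0.01,"ax":0,"ay":0,"az":0},{"dx":-0.0004,"dy":-0.0006,"dz":-0.014,"ax":0,"ay":0,"az":0},{"dx":-0.0004,"dy":-0.0006,"dz":-0.016,"ax":0,"ay":0,"az":0},{"dx":-0.0004,"dy":-0.0006,"dz":-0.018,"ax":0,"ay":0,"az":0},{"dx":-0.0004,"dy":-0.0006,"dz":-0.018,"ax":0,"ay":0,"az":0}]'
```

```text
t: 13.72
position: [0.543, -0.2801, 0.1062]
tcp_rot: [1.462, 1.021, -1.455]
ft_force: [-1.8, 1.1, 2.4]
opening: 0.0382
```

The rim meets the pin at TCP z 0.106, as predicted, with no sideways force. Now I turn clockwise under light pressure.

```bash
python3 -m jog '[{"dx":0,"dy":0,"dz":-0.002,"ax":0,"ay":0,"az":0},{"dx":0,"dy":0,"dz":-0.002,"ax":0,"ay":0,"az":-0.07},{"dx":0,"dy":0,"dz":-0.002,"ax":0,"ay":0,"az":-0.14},{"dx":0,"dy":0,"dz":-0.002,"ax":0,"ay":0,"az":-0.2},{"dx":0,"dy":0,"dz":-0.002,"ax":0,"ay":0,"az":-0.2}]'
```

```text
t: 14.35
position: [0.5431, -0.2799, 0.1044]
tcp_rot: [1.601, 0.895, -1.594]
ft_force: [-1.7, 4.1, 4.7]
opening: 0.0375
```

```bash
python3 -m jog '[{"dx":0,"dy":0,"dz":-0.0015,"ax":0,"ay":0,"az":0},{"dx":0,"dy":0,"dz":-0.0015,"ax":0,"ay":0,"az":0},{"dx":0,"dy":0,"dz":-0.0015,"ax":0,"ay":0,"az":0}]'
```

```text
t: 14.72
position: [0.5431, -0.2795, 0.1031]
tcp_rot: [1.6, 0.897, -1.593]
ft_force: [-2.5, 3.4, 5.3]
opening: 0.0381
```

```bash
python3 -m jog '[{"dx":0,"dy":-0.0004,"dz":0,"ax":0,"ay":0,"az":-0.06},{"dx":0,"dy":-0.0004,"dz":0,"ax":0,"ay":0,"az":-0.12},{"dx":0,"dy":-0.0004,"dz":0,"ax":0,"ay":0,"az":-0.12}]'
python3 - <<'E'
from wr import *
print(read_state()["torque"])
im,P,ok=wcloud("w6")
m=ok&(P[...,2]>.115)&(P[...,2]<.17)&(np.hypot(P[...,0]-.543,P[...,1]+.28)<.035)
for z in np.arange(.115,.165,.005):
    k=m&(abs(P[...,2]-z-.0025)<.0025)
    if k.sum()>3: print(round(z,3),k.sum(),P[k].min(0).round(4),P[k].max(0).round(4))
k=np.argwhere(m)
a=im[180:480,150:500];cv2.imwrite("pics/w6c.png",cv2.resize(a[:,:,::-1],None,fx=2,fy=2,interpolation=cv2.INTER_CUBIC))
im2,d=snapshot("scene");b=im2[150:270,330:450];cv2.imwrite("pics/s6c.png",cv2.resize(b[:,:,::-1],None,fx=5,fy=5,interpolation=cv2.INTER_CUBIC))
E
```

```text
t: 15.1
position: [0.543, -0.2799, 0.1028]
tcp_rot: [1.68, 0.816, -1.674]
ft_force: [-0.3, 0.2, -0.1]
opening: 0.0382
[0.07487261 0.01650365 0.02078861]
15.1 [ 0.543  -0.2799  0.1028] [[0.005, 0.789, -0.615], [-0.001, -0.615, -0.789], [-1.0, 0.005, -0.002]] 0.03819527499142735 [-0.3  0.2 -0.1]
0.115 915 [ 0.5203 -0.2939  0.115 ] [ 0.5721 -0.2536  0.12  ]
0.12 982 [ 0.5202 -0.2941  0.12  ] [ 0.5722 -0.2535  0.125 ]
0.125 1240 [ 0.5201 -0.2941  0.125 ] [ 0.5719 -0.2533  0.13  ]
0.13 2611 [ 0.52   -0.2997  0.13  ] [ 0.5719 -0.2536  0.135 ]
0.135 1159 [ 0.5198 -0.2999  0.135 ] [ 0.5719 -0.2535  0.14  ]
0.14 1908 [ 0.5187 -0.301   0.14  ] [ 0.5739 -0.2507  0.145 ]
0.145 5975 [ 0.5241 -0.2963  0.145 ] [ 0.5749 -0.25    0.15  ]
0.15 936 [ 0.5198 -0.2963  0.15  ] [ 0.575  -0.2499  0.155 ]
0.155 1209 [ 0.5153 -0.3067  0.155 ] [ 0.5744 -0.2504  0.16  ]
0.16 512 [ 0.5253 -0.289   0.16  ] [ 0.5731 -0.2509  0.1644]
```

View pics/s6c.png

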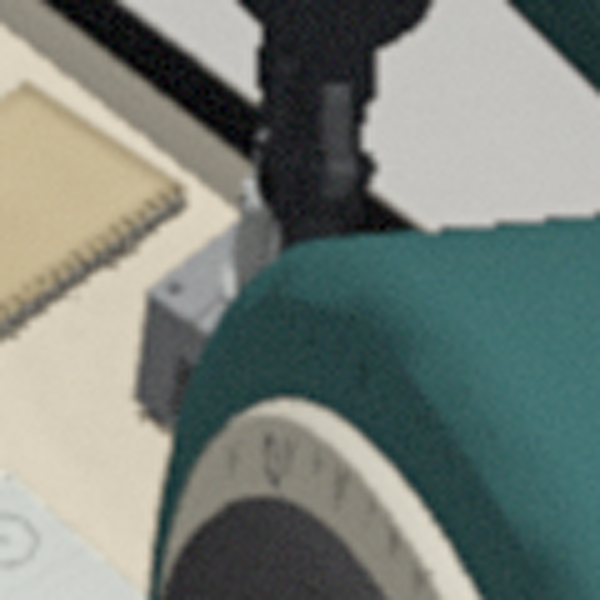

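The force fell to roughly the spring's onset after that turn, which suggests the keyway is over the pin. The scene view is mostly blocked by the arm. I push down gradually.

```bash
python3 -m jog '[{"dx":0,"dy":0,"dz":-0.002,"ax":0,"ay":0,"az":0},{"dx":0,"dy":0,"dz":-0.004,"ax":0,"ay":0,"az":0},{"dx":0,"dy":0,"dz":-0.004,"ax":0,"ay":0,"az":0}]'
```

```text
t: 15.58
position: [0.543, -0.2799, 0.0989]
tcp_rot: [1.68, 0.816, -1.673]
ft_force: [-0.1, 1.5, 2.3]
opening: 0.0383
```

The force follows the spring rate (0.6 N/mm), so it's keyed. I push on to the shoulder.

```bash
python3 -m jog '[{"dx":0,"dy":0,"dz":-0.002,"ax":0,"ay":0,"az":-0.03},{"dx":0,"dy":0,"dz":-0.0035,"ax":0,"ay":0,"az":-0.04},{"dx":0,"dy":0,"dz":-0.0045,"ax":0,"ay":0,"az":-0.04},{"dx":0,"dy":0,"dz":-0.0045,"ax":0,"ay":0,"az":-0.04}]'
```

```text
t: 16.08
position: [0.5431, -0.28, 0.0946]
tcp_rot: [1.707, 0.787, -1.699]
ft_force: [-0.2, 1.4, 5.1]
opening: 0.0379
```

```bash
python3 -m jog '[{"dx":0,"dy":0,"dz":-0.0007,"ax":0,"ay":0,"az":0},{"dx":0,"dy":0,"dz":-0.0015,"ax":0,"ay":0,"az":0},{"dx":0,"dy":0,"dz":-0.0015,"ax":0,"ay":0,"az":0},{"dx":0,"dy":0,"dz":-0.0015,"ax":0,"ay":0,"az":0}]'
```

```text
t: 16.58
position: [0.5433, -0.28, 0.0945]
tcp_rot: [1.707, 0.787, -1.699]
ft_force: [-5.8, 2.8, 15.7]
opening: 0.038
```

The collar stops at TCP z 0.0945, with force rising to about 17 N: it's on the shoulder, where predicted. One last check of head height and axis, then I hand in.

Run:
```python
from wr import *
im,P,ok=wcloud("w7")
m=ok&(im.max(2)<70)&(P[...,2]>.13)&(P[...,2]<.15)&(np.hypot(P[...,0]-.5425,P[...,1]+.281)<.014)
print("head top z",m.sum(),np.percentile(P[m][:,2],[5,50,95]).round(4),"(expect .141)",P[m].mean(0).round(4))
im,d=snapshot("top");save("t7",im)
for t in("petri_dish","marker","big_bottle"):
    for r in look_for("top",t)[:1]: print(t,round(r["p"],2),back("top",r["pixel"],d[int(r["pixel"][0]),int(r["pixel"][1])]).round(3))
s=read_state();print(s["t"],s["position"],s["ft_force"],np.abs(s["joint_vel"]).max())
print(job_done())
```

```text
16.57 [ 0.5433 -0.28    0.0945] [[0.006, 0.764, -0.645], [-0.002, -0.645, -0.764], [-1.0, 0.006, -0.002]] 0.03802753173303332 [-5.8  2.8 15.7]
head top z 4318 [0.1393 0.1404 0.1414] (expect .141) [ 0.5433 -0.28    0.1404]
petri_dish 0.77 [0.381 0.016 0.014]
big_bottle 0.56 [0.687 0.049 0.118]
16.825 [ 0.54329076 -0.28002188  0.09448383] [-4.93599109  2.88760315 15.70432183] 0.0015274745938447568
the job is handed in; nothing more can be done
None
```

I took the probe by its collar, touched the left, middle and right rings in order, and pushed it home in the well. I handed the job in at 16.8 s of the 54 s allowed, still gripping and pressing; no verdict was reported.

- **Rings:** each press was about 4–5 N, roughly 5 mm of tip travel. The TCP was within about 1.5 mm of each ring centre. Ring positions from the top and wrist cameras agreed to about 1 mm.
- **Keyway:** the collar rim first stopped on the pin at the expected height. After about 0.67 rad clockwise the keyway was over the pin, and from there the force rose at the spring's 0.6 N/mm.
- **Home:** the collar stopped on the shoulder at TCP z 0.0945 m (0.0943 predicted). The push there is about 17 N and the arm is at rest. The wrist camera puts the head top at 0.1404 m (0.141 expected) and the axis about 2 mm from the measured well axis.
- **Partly unclear:** just before the keyway dropped, the collar went about 3 mm lower at only about 7 N. I put that down to it tilting on the pin; nothing was forced.
- **Bystanders:** in the last top picture the petri dish and the bottle are within 4 mm of where they started. The detector did not find the marker there, so its final position is unchecked; the arm never went near it.

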